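Clear the microscope bench: sort eyepieces and slide mailers

ROBOT

A 6-joint arm with a two-finger parallel gripper is mounted at the origin on the work surface. World frame = base frame: x ahead of the robot, y to its left, z up, the work surface at z = 0. Lengths are in m, angles in degrees, forces in N, time in s.
With the tool pointing down it reaches from about 0.35 to 0.925 m from the base axis. Payload 6.4 kg.
Tool frame: the origin (TCP) lies midway between the tips of the shut fingers; the grasp point (between the pads) lies 19 mm behind it; z points along the fingers, y is the line along which they close (so a half turn about z gives the same grasp; the last joint's range is limited). The gripper opens to 85 mm and grips with 20 to 120 N. Pads are 22 mm wide; open, the fingers measure 114 mm over their backs; the gripper's body (76 mm by 85 mm) begins 54 mm behind the grasp point. The pads swing forward as they close: fully open they stand 13 mm farther back than shut.
Start: joints at [59.926, 14.043, 89.255, -0, 76.702, -9.975], TCP at [0.223, 0.61, 0.231] pointing down, gripper open.
Joint ranges: [-179.41, 179.41], [-58.25, 129.5], [7.25, 145.43], [-54.29, 234.29], [11.92, 165.04], [-157.13, 157.13]. Speed limits (degrees/s): [147.25, 147.25, 180, 180, 180, 180].

INTERFACE

Orientations are given as [roll, pitch, yaw] about the fixed x, y, z axes, in that order (R = Rz(yaw) Ry(pitch) Rx(roll)).
In Python, from station import robot gives the robot as it stands. The module is installed in compiled form; this text tells all that it offers.
- The arm moves only by the shell command python3 -m pendant 'ROWS'. ROWS is JSON, a list of rows, each a list of 3 entries, a list of its own where there are three numbers: the closure, from 0 (fully open) to 1 (shut), then the shift along the tool's x, y, z in mm, then the turn about the tool's z in rad. In form: [[fingers, [tx, ty, tz], yaw], ...]. A call has 1 to 5 rows; each row shifts and turns the commanded pose from where the row before left it, along the tool's axes as they then stand; what a row does not reach is not made up. A row lasts 1/8 s, in which the tool goes at most 62.5 mm and 10.7 degrees, less where a joint would pass 70% of its speed; a pose out of reach is approached as far as the arm can. A call is refused whole if a number of a shift passes 62.5 or a number of a turn 0.188, either way. A call with a gripper value outside its range is refused whole. The fingers move at their own pace and stop on an object; the grip force is fixed at half the most. Time passes only in rows, so rows that do not move let the fingers close. It gives the time, the measured TCP pose, the force, the opening and the grip force at its end, in the units of the state.
- robot.read_state(): the state, without advancing time (a new reading comes with each control period).
- robot.get_image(name): name is "scene" or "top"; returns a dict with "img" (384x512x3 uint8, blue, green, red), "fx", "fy", "cx", "cy" (pixels), "rvec" (rotation vector, rad) and "tvec" (3), from world to camera coordinates, as OpenCV has them. Camera axes: x right, y down, z forward; pixel columns grow to the right and rows downward; lengths in m; the calibration is good to about 2 mm. A picture is of the moment at which its call begins. There is no depth.
- robot.finish_job(): hands the job in; it is judged then, once.
The state is a dict: "time": time; "q": joint angles; "dq": joint speeds; "effort": joint torques, N m; "tcp_pos": TCP position; "tool_rot": TCP orientation; "wrist_force": force on the tool from outside, world axes, zero at the start; "moment": the same for the moment, N m; "grip_width": finger opening in m; "grasp_force": force on a finger pad.
Only numpy, scipy, OpenCV 4.12 (cv2) and the standard library are available. Lean on these libraries where they do the work, as an engineer would, in place of code of your own. Each camera call takes 0.05 s, during which the arm holds its last target. There are 200 camera calls.

TASK

Clear up beside the microscope: lay the two slide mailers flat on the floor of the metal tray, and stand the two eyepieces in the wooden case the way they stand now, then shut the case's lid fully. Set all four down without dropping them, never tip an eyepiece over, do not slam the lid, and leave the bottle, the carton and the rock where they are.

Things in the scene. Friction and masses are not known exactly. Their poses are not given: they have to be found in the camera images.
- eyepiece_a_mid (a point): microscope eyepiece, one of two alike, standing on its rubber eyecup with the bright steel barrel up. 76 mm tall, 120 g: the lower 34 mm is the black knurled body, 44 mm across; above it the round barrel, 30 mm across and 42 mm long, with a black cap on its top. This point is its centre, 38 mm above its underside; z runs up the axis
- eyepiece_b_mid (a point): microscope eyepiece, the other of two alike, standing on its rubber eyecup with the bright steel barrel up. 76 mm tall, 120 g: the lower 34 mm is the black knurled body, 44 mm across; above it the round barrel, 30 mm across and 42 mm long, with a black cap on its top. This point is its centre, 38 mm above its underside; z runs up the axis
- mailer_a_mid (a point): closed slide mailer, one of two alike: flat grey plastic box with a shallow-ribbed top with rigid sides, 93 x 33 mm and 19 mm thick, 40 g, lying flat. This point is its centre, 9.5 mm above its underside; x runs along its length, y across its width, z up
- mailer_b_mid (a point): closed slide mailer, the other of two alike: flat grey plastic box with a shallow-ribbed top with rigid sides, 93 x 33 mm and 19 mm thick, 40 g, lying flat. This point is its centre, 9.5 mm above its underside; x runs along its length, y across its width, z up
- case: open wooden accessory case, fixed to the bench: 140 (x) x 210 (y) x 75 mm high, walls and floor 6 mm, inside 128 x 198 mm with a dark lining; no compartments. Origin at the centre of its underside, x and y along its sides, z up. Its lid is hinged on the rim of the +x side (away from the robot)
- lid (a joint): opening angle of the case's lid in rad: 0 fully shut, upright at 1.57, stop at 1.9; found standing open at 1.6 to 1.85. The stiff hinge holds it at any angle; some 1 to 5 N at the free edge move it, and it stays shut when pressed down
- lid_hinge (a point): middle of the lid's hinge line, on the +x rim of the case 75.5 mm above its underside and 70 mm from its centre; its y axis is the hinge line. In this frame, which turns with the lid, the lid is a shell (hollow below) of 140 x 210 mm by 22 mm thick, walls 6 mm: it spans x from -140 to 0 mm, y from -105 to 105 mm and z from 0 (its rim) to 22 mm (its outer face)
- lid_edge (a point): middle of the lid's free edge, on its outer face: 140 mm from the hinge line along the lid
- tray: shallow aluminium tray, fixed to the bench: 160 (x) x 230 (y) x 30 mm high, walls and floor 4 mm, inside 152 x 222 mm, a 4 mm rolled lip round the top outside. Origin at the centre of its underside, x and y along its sides, z up
- bottle_mid (a point): amber glass bottle of immersion oil with a black cap and a blank paper label, 52 mm across and 110 mm tall, standing at the back of the bench; bystander. This point is its centre, 55 mm up
- carton_mid (a point): light grey-white paper carton of glass slides, 61 x 83 x 31 mm; bystander. This point is its centre
- rock_mid (a point): dark rough piece of rock, about 80 x 60 x 55 mm; bystander. This point lies 24 mm above its underside
Not all that is in view belongs to the job. Leave any turquoise look-alike of the part that bears mailer_a_mid alone. Leave any green look-alike of the part that bears eyepiece_a_mid alone.

How it is judged (in metres and radians):
At the end, for the whole second after the job is handed in: Both mailers lie flat (within 9 degrees) on the tray's floor inside its walls; both eyepieces stand upright (within 7 degrees) on the floor of the case; the lid is shut (within 0.04 rad, about 6 mm at its edge); everything is at rest (x of mailer_a_mid in the frame of tray between -0.076 and 0.076 m and y of mailer_a_mid in the frame of tray between -0.111 and 0.111 m and z of mailer_a_mid in the frame of tray between 0.008 and 0.021 m and (angle between mailer_a_mid's own z axis and vertical below 0.15 rad or angle between mailer_a_mid's own z axis and vertical above 2.99 rad) and linear speed of each of mailer_a, eyepiece_a, mailer_b, eyepiece_b below 0.02 m/s and x of eyepiece_a_mid in the frame of case between -0.064 and 0.064 m and y of eyepiece_a_mid in the frame of case between -0.099 and 0.099 m and z of eyepiece_a_mid in the frame of case between 0.038 and 0.05 m and angle between each of eyepiece_a_mid, eyepiece_b_mid's own z axis and vertical below 0.12 rad and x of mailer_b_mid in the frame of tray between -0.076 and 0.076 m and y of mailer_b_mid in the frame of tray between -0.111 and 0.111 m and z of mailer_b_mid in the frame of tray between 0.008 and 0.021 m and (angle between mailer_b_mid's own z axis and vertical below 0.15 rad or angle between mailer_b_mid's own z axis and vertical above 2.99 rad) and x of eyepiece_b_mid in the frame of case between -0.064 and 0.064 m and y of eyepiece_b_mid in the frame of case between -0.099 and 0.099 m and z of eyepiece_b_mid in the frame of case between 0.038 and 0.05 m and value of joint lid below 0.04 rad); the robot touches nothing.
It fails at once if an eyepiece is tipped over (leans more than 45 degrees) (angle between any of eyepiece_a_mid, eyepiece_b_mid's own z axis and vertical above 0.79 rad).
It fails at once if a mailer or an eyepiece is dropped (falls free, touching nothing, faster than 0.6 m/s, as from some 2 cm) ((contact force between mailer_a and anything else below 0.05 N and linear speed of mailer_a above 0.6 m/s) or (contact force between mailer_b and anything else below 0.05 N and linear speed of mailer_b above 0.6 m/s) or (contact force between eyepiece_a and anything else below 0.05 N and linear speed of eyepiece_a above 0.6 m/s) or (contact force between eyepiece_b and anything else below 0.05 N and linear speed of eyepiece_b above 0.6 m/s)).
It fails at once if the lid is slammed (it closes its last 0.3 rad faster than 3 rad/s) (value of joint lid below 0.3 rad and velocity of joint lid below -3 rad/s).
It fails at once if the bottle, the carton or the rock is moved more than 20 mm (distance of any of bottle_mid, carton_mid, rock_mid from where it was at the start of the episode above 0.02 m).
It also fails if it takes over 72 s, if anything falls off the work surface, if the arm or the gripper's body presses on something with over 40 N, if the wrist force passes 120 N, or if a joint passes its speed limit or range.

## Working session

There is one attempt and no reset: what is moved stays moved. The work goes in short steps, Python scripts to look and compute and a shell command to move; the robot and the scene stay as the last step left them, time stands still between calls to the robot, and variables do not carry over. Pictures are saved under pics/ and viewed, at most 13 in all, crops included, and the job is handed in when it is done.

```bash
mkdir -p pics; cat > h.py <<'E'
import numpy as np, cv2, json
from station import robot
def snap(n,fn=None):
    d=robot.get_image(n)
    if fn: cv2.imwrite('pics/'+fn,d['img'])
    d2={k:np.array(v).tolist() for k,v in d.items() if k!='img'}
    json.dump(d2,open(n+'.json','w')); return d
def cam(n):
    d=json.load(open(n+'.json')); R=cv2.Rodrigues(np.array(d['rvec'],float))[0]; return d,R,np.array(d['tvec'],float).ravel()
def px2w(n,u,v,z):
    d,R,t=cam(n); r=R.T@np.array([(u-d['cx'])/d['fx'],(v-d['cy'])/d['fy'],1]); c=-R.T@t
    return c+r*(z-c[2])/r[2]
def w2px(n,p):
    d,R,t=cam(n); q=R@np.array(p)+t; return np.array([d['fx']*q[0]/q[2]+d['cx'],d['fy']*q[1]/q[2]+d['cy']])
E
python3 - <<'E'
from h import *
for n in('top','scene'):
    d=snap(n,n+'0.png'); dd,R,t=cam(n); print(n,-R.T@t,R.round(2).tolist(),d['fx'])
print(robot.read_state())
E
```

```text
top [ 0.27589685 -0.01180205  1.48287855] [[0.0, -1.0, 0.0], [-0.99, -0.0, -0.17], [0.17, -0.0, -0.99]] 480.0016725459666
scene [1.10215879 0.7007244  0.89101133] [[-0.77, 0.64, 0.0], [0.43, 0.51, -0.75], [-0.48, -0.57, -0.66]] 499.5866244650311
{'time': 0.1, 'q': array([ 5.99242753e+01,  1.40803905e+01,  8.93165850e+01, -1.33002337e-04,
        7.67037810e+01, -9.97615608e+00]), 'dq': array([-0.03270167, -0.10655742, -0.22698134,  0.01992562, -0.07525769,
        0.03921575]), 'effort': array([-9.76974661e-04, -4.30673826e+01, -3.27126753e+01, -1.48823201e-04,
        2.85469767e-03,  5.45940466e-07]), 'tcp_pos': array([0.22312579, 0.60997303, 0.23030007]), 'tool_rot': array([-1.79900744e+02, -1.73274608e-02,  1.59900447e+02]), 'wrist_force': array([ 0.22796066,  0.70203444, -0.20493699]), 'moment': array([-0.04689076,  0.03173458,  0.06347808]), 'grasp_force': 0.0, 'grip_width': 0.08505437433762698}
```

View pics/top0.png

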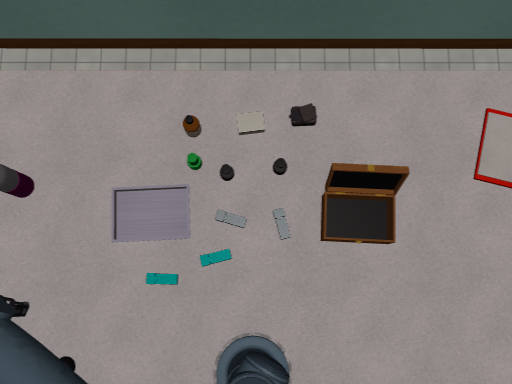

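View pics/scene0.png

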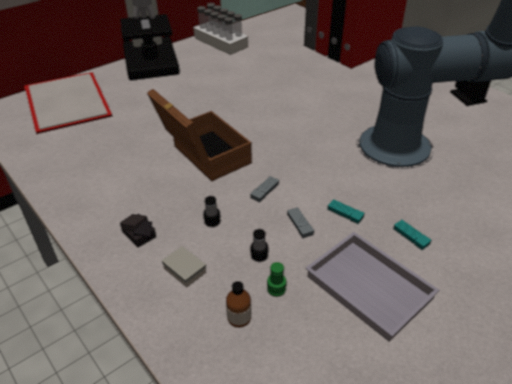

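Top view: grey mailers are at (231,219) and (282,223), and black eyepieces at (227,172) and (280,166). The look-alikes are turquoise at (215,257) and (162,279), and green at (194,161). The grey and black ones fit the description. The tray is at (151,213), the case at (358,218) with its lid towards +x, the bottle at (191,125), the carton at (251,122) and the rock at (303,115). I'll confirm with a crop.

```bash
python3 - <<'E'
from h import *
im=cv2.imread('pics/top0.png')
c=cv2.resize(im[145:250,180:300],None,fx=5,fy=5,interpolation=cv2.INTER_CUBIC)
cv2.imwrite('pics/crop1.png',c)
s=cv2.imread('pics/scene0.png')
print([w.round(3).tolist() for w in (px2w('top',231,219,.019),px2w('top',282,223,.019),px2w('top',227,172,.04),px2w('top',280,166,.04))])
print('tray',[px2w('top',u,v,.03).round(3).tolist() for u,v in((112,187),(189,185),(190,240),(113,242))])
print('case',[px2w('top',u,v,.075).round(3).tolist() for u,v in((324,193),(395,195),(394,243),(322,241))])
# cues: mailer vs background
hsv=cv2.cvtColor(im,cv2.COLOR_BGR2HSV)
for (u,v) in((231,219),(282,223),(151,213),(250,200),(227,172)): print(im[v,u],hsv[v,u])
E
```

```text
[[0.455, 0.066, 0.019], [0.443, -0.091, 0.019], [0.598, 0.078, 0.04], [0.617, -0.085, 0.04]]
tray [[0.553, 0.432, 0.03], [0.559, 0.196, 0.03], [0.39, 0.188, 0.03], [0.384, 0.42, 0.03]]
case [[0.527, -0.214, 0.075], [0.521, -0.425, 0.075], [0.378, -0.415, 0.075], [0.384, -0.204, 0.075]]
[119 116 111] [101  17 119]
[133 131 125] [ 98  15 133]
[136 123 129] [134  24 136]
[135 137 145] [  6  18 145]
[38 38 40] [ 0 13 40]
```

View pics/crop1.png

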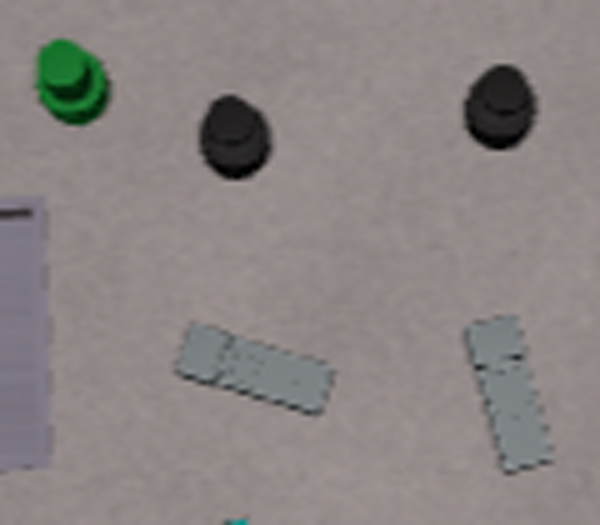

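```bash
cat > fit.py <<'E'
from h import *
from scipy.optimize import minimize
A=np.linspace(0,2*np.pi,40)
def box(p,l=.093,w=.033,hh=.019,z0=0):
    c,s=np.cos(p[2]),np.sin(p[2])
    return [[p[0]+c*a*l/2-s*b*w/2,p[1]+s*a*l/2+c*b*w/2,z0+z] for a in(1,-1) for b in(1,-1) for z in(0,hh)]
def cyl(p,r,z0,z1): return [[p[0]+r*np.cos(a),p[1]+r*np.sin(a),z] for a in A for z in(z0,z1)]
S=8
def sil(n,parts,win):
    u0,v0,u1,v1=win; m=np.zeros(((v1-v0)*S,(u1-u0)*S),np.uint8)
    for P in parts:
        q=np.array([w2px(n,x) for x in P]); q=((q+.5-[u0,v0])*S).astype(np.int32)
        cv2.fillConvexPoly(m,cv2.convexHull(q),255)
    return cv2.resize(m,(u1-u0,v1-v0),interpolation=cv2.INTER_AREA)/255.
def mask(im,kind):
    i=im.astype(int)
    if kind=='m': m=(i[...,0]-i[...,2]>0)&(i[...,0]-i[...,2]<30)
    else: m=i.max(2)<75
    return m.astype(float)
def fit(kind,p0,ims,z0=0):
    mk=lambda p:[box(p,z0=z0)] if kind=='m' else [cyl(p,.022,z0,z0+.034),cyl(p,.015,z0+.034,z0+.076)]
    wins,ms={}, {}
    for n,im in ims.items():
        u,v=w2px(n,[p0[0],p0[1],z0+.02]).astype(int); r=24 if n=='top' else 28
        wins[n]=(u-r,v-r,u+r,v+r); ms[n]=mask(im,kind)[v-r:v+r,u-r:u+r]
    f=lambda p:sum(np.abs(sil(n,mk(p),wins[n])-ms[n]).sum() for n in ims)
    n=len(p0); sx=np.vstack([p0]+[np.array(p0)+np.eye(n)[i]*(.008 if i<2 else .15) for i in range(n)])
    r=minimize(f,p0,method='Nelder-Mead',options=dict(initial_simplex=sx,xatol=2e-4,fatol=.05))
    return r.x,r.fun,{n:m.sum() for n,m in ms.items()}
E
python3 - <<'E'
from fit import *
T=cv2.imread('pics/top0.png');Sc=cv2.imread('pics/scene0.png')
for k,p in(('m',[.455,.066,1.3]),('m',[.443,-.091,.2]),('e',[.59,.078]),('e',[.607,-.085])):
    for ims in({'top':T},{'top':T,'scene':Sc}) :
        x,f,m=fit(k,p,ims); print(k,x.round(4),round(f,1),m)
E
```

```text
m [0.4578 0.0675 1.2843] 38.0 {'top': np.float64(311.0)}
m [0.457  0.0675 1.2423] 187.7 {'top': np.float64(311.0), 'scene': np.float64(350.0)}
m [ 0.4437 -0.0887  0.2472] 36.2 {'top': np.float64(313.0)}
m [ 0.4429 -0.0887  0.2863] 185.4 {'top': np.float64(313.0), 'scene': np.float64(300.0)}
e [0.6011 0.0814] 18.4 {'top': np.float64(180.0)}
e [0.6009 0.0809] 122.5 {'top': np.float64(180.0), 'scene': np.float64(467.0)}
e [ 0.6203 -0.0842] 15.3 {'top': np.float64(185.0)}
e [ 0.6202 -0.0843] 94.1 {'top': np.float64(185.0), 'scene': np.float64(388.0)}
```

```bash
cat >> h.py <<'E'
def go(x,y,z,yaw=None):
    s=robot.read_state(); p=s['tcp_pos']; w=np.radians(s['tool_rot'][2]); d=np.array([x,y,z])-p
    print('at',(p*1000).round(1),'yaw',round(np.degrees(w),2),'shift mm',np.round(1000*np.array([d[0]*np.cos(w)+d[1]*np.sin(w),d[0]*np.sin(w)-d[1]*np.cos(w),-d[2]]),1),
     'turn', None if yaw is None else round(float(w-np.radians(yaw)),3),'t',round(s['time'],2),'F',s['wrist_force'].round(1),'grip',round(s['grip_width'],4),round(float(s['grasp_force']),1))
E
P="python3 -m pendant"
$P '[[0,[0,0,0],0.188],[0,[0,0,0],0.188],[0,[0,0,0],0.188],[0,[0,0,0],0.188],[0,[0,0,0],0.188]]'
$P '[[0,[0,0,0],0.188],[0,[0,0,0],0.188],[0,[0,0,0],0.188],[0,[0,0,0],0]]'
python3 -c "
from h import *
go(.4575,.0675,.08,73.6)"
```

```text
time: 0.72
tcp_pos: [0.2232, 0.6101, 0.2306]
tool_rot: [-180.0, 0.0, 105.8]
wrist_force: [0.2, -0.6, 0.4]
grip_width: 0.0857
grasp_force: 0.0
time: 1.23
tcp_pos: [0.2232, 0.6102, 0.2307]
tool_rot: [-180.0, 0.1, 74.1]
wrist_force: [-0.1, -1.2, -0.5]
grip_width: 0.0855
grasp_force: 0.0
at [223.2 610.2 230.7] yaw 74.08 shift mm [-457.6  374.1  150.7] turn 0.008 t 1.23 F [-0.1 -1.2 -0.5] grip 0.0855 0.0
```

```bash
P="python3 -m pendant"
$P '[[0,[-30.4,25.1,0],0],[0,[-30.4,25.1,0],0],[0,[-30.4,25.1,0],0],[0,[-30.4,25.1,0],0],[0,[-30.4,25.1,0],0]]' >/dev/null
$P '[[0,[-30.4,25.1,0],0],[0,[-30.4,25.1,0],0],[0,[-30.4,25.1,0],0],[0,[-30.4,25.1,0],0],[0,[-30.4,25.1,0],0]]' >/dev/null
$P '[[0,[-30.4,25.1,30],0],[0,[-30.4,25.1,30],0],[0,[-30.4,25.1,30],0],[0,[-30.4,25.1,30],0],[0,[-30.4,25.1,30],0]]' >/dev/null
$P '[[0.4,[0,0,0],0],[0.4,[0,0,0],0]]'
python3 -c "
from h import *
go(.4575,.0675,.001,73.6)"
```

```text
time: 3.35
tcp_pos: [0.4592, 0.0683, 0.0815]
tool_rot: [180.0, -0.0, 74.0]
wrist_force: [-0.1, -0.0, 0.6]
grip_width: 0.0523
grasp_force: 0.0
at [459.2  68.3  81.5] yaw 74.04 shift mm [-1.3 -1.4 80.5] turn 0.008 t 3.35 F [-0.1 -0.   0.6] grip 0.0523 0.0
```

```bash
P="python3 -m pendant"
$P '[[0.3,[-1,-1,30],0],[0.3,[0,0,25],0],[0.3,[0,0,15],0],[0.3,[0,0,9],0],[0.3,[0,0,0],0]]'
python3 -c "
from h import *
go(.4575,.0675,.002,73.6)
snap('top','t2.png')"
```

```text
time: 3.98
tcp_pos: [0.458, 0.0677, 0.0024]
tool_rot: [-180.0, -0.0, 74.0]
wrist_force: [0.0, -0.6, 0.7]
grip_width: 0.0597
grasp_force: 0.0
at [458.   67.7   2.4] yaw 74.0 shift mm [-0.4 -0.5  0.4] turn 0.007 t 3.98 F [ 0.  -0.6  0.7] grip 0.0597 0.0
```

View pics/t2.png

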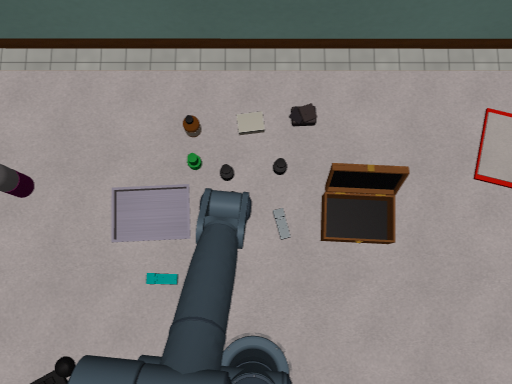

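The arm covers mailer A at (225,215), as expected, and nothing has shifted. Next I close the gripper and lift.

```bash
P="python3 -m pendant"
$P '[[1,[0,0,0],0],[1,[0,0,0],0],[1,[0,0,0],0],[1,[0,0,0],0]]'
$P '[[1,[0,0,-15],0],[1,[0,0,-25],0],[1,[0,0,-30],-0.15],[1,[0,0,-30],-0.155],[1,[0,0,0],0]]'
python3 -c "
from h import *
# tray centre .4715,.309 yaw 1.5
c,s=np.cos(np.radians(1.5)),np.sin(np.radians(1.5))
for y in(.053,-.053): print(.4715-s*y,.309+c*y)
go(.4701,.362,.06,91.5)"
```

```text
time: 4.53
tcp_pos: [0.459, 0.0673, 0.0033]
tool_rot: [179.9, -0.0, 74.0]
wrist_force: [-1.1, -0.0, 6.3]
grip_width: 0.0314
grasp_force: 60.4
time: 5.15
tcp_pos: [0.4599, 0.0673, 0.1053]
tool_rot: [179.6, 0.0, 91.4]
wrist_force: [-0.0, 0.2, -1.0]
grip_width: 0.0315
grasp_force: 59.6
0.4701126217396827 0.36198183822370456
0.47288737826031724 0.25601816177629544
at [459.9  67.3 105.3] yaw 91.4 shift mm [294.4  17.4  45.3] turn -0.002 t 5.15 F [-0.   0.2 -1. ] grip 0.0315 59.6
```

```bash
P="python3 -m pendant"
$P '[[1,[20,1,0],0],[1,[37,2,0],0],[1,[37,2,0],0],[1,[37,2,0],0],[1,[37,3,0],0]]' >/dev/null
$P '[[1,[37,2,0],0],[1,[37,2,0],0],[1,[32,2,0],0],[1,[20,1,0],0],[1,[0,0,0],0]]' 
python3 -c "
from h import *
go(.4701,.362,.0065,91.5)"
```

```text
time: 6.4
tcp_pos: [0.4671, 0.3622, 0.1016]
tool_rot: [-179.9, 0.0, 91.5]
wrist_force: [-0.0, -0.1, -0.6]
grip_width: 0.0315
grasp_force: 59.6
at [467.1 362.2 101.6] yaw 91.48 shift mm [-0.3  3.  95.1] turn -0.0 t 6.4 F [-0.  -0.1 -0.6] grip 0.0315 59.6
```

```bash
P="python3 -m pendant"
$P '[[1,[0,2,25],0],[1,[0,0,25],0],[1,[0,0,20],0],[1,[0,0,12],0],[1,[0,0,5],0]]' 
$P '[[1,[0,0,3],0],[1,[0,0,2],0],[1,[0,0,1],0],[1,[0,0,0],0]]' 
python3 -c "
from h import *
go(.4701,.362,.0065,91.5)"
```

```text
time: 7.02
tcp_pos: [0.4695, 0.3614, 0.0147]
tool_rot: [-180.0, 0.0, 91.4]
wrist_force: [-0.1, -0.0, -0.2]
grip_width: 0.0314
grasp_force: 59.6
time: 7.52
tcp_pos: [0.4697, 0.3619, 0.0095]
tool_rot: [180.0, -0.0, 91.4]
wrist_force: [0.7, -0.6, 0.4]
grip_width: 0.0313
grasp_force: 59.6
at [469.7 361.9   9.5] yaw 91.44 shift mm [0.  0.4 3. ] turn -0.001 t 7.53 F [ 0.7 -0.6  0.4] grip 0.0313 59.6
```

```bash
P="python3 -m pendant"
$P '[[1,[0,0,1.5],0],[1,[0,0,0],0],[1,[0,0,1],0],[1,[0,0,0],0]]'
```

```text
time: 8.02
tcp_pos: [0.4697, 0.3619, 0.0073]
tool_rot: [-180.0, 0.0, 91.4]
wrist_force: [-3.0, -0.8, 5.2]
grip_width: 0.0314
grasp_force: 60.1
```

```bash
P="python3 -m pendant"
$P '[[0.45,[0,0,0],0],[0.4,[0,0,0],0],[0.4,[0,0,0],0],[0.4,[0,0,-10],0],[0.4,[0,0,-25],0]]' 
$P '[[0.4,[-25,0,-30],0],[0.4,[-50,0,-30],0],[0.4,[-60,0,0],0],[0.4,[-60,0,0],0],[0.4,[-60,0,0],0]]' >/dev/null
$P '[[0.4,[-60,0,0],0],[0.4,[-60,0,0],0],[0.4,[-50,0,0],0],[0.4,[-25,0,0],0],[0.4,[0,0,0],0.169]]' >/dev/null
$P '[[0.4,[0,0,0],0.169],[0.4,[0,0,0],0.169],[0.4,[0,0,0],0.169],[0.4,[0,0,0],0.169],[0.4,[0,0,0],0.169]]'  >/dev/null
$P '[[0.4,[0,0,0],0.169],[0.4,[0,0,0],0.169],[0.4,[0,0,0],0]]' 
python3 -c "
from h import *
go(.4435,-.0888,.0025,14.2)
from fit import *
d=snap('top','t3.png')
print(fit('m',[.470,.362,1.6],{'top':d['img']},.004))"
```

```text
time: 8.65
tcp_pos: [0.4687, 0.3614, 0.0414]
tool_rot: [-179.9, 0.1, 91.4]
wrist_force: [0.7, 0.6, 0.5]
grip_width: 0.0512
grasp_force: 0.0
time: 10.9
tcp_pos: [0.4811, -0.0881, 0.1024]
tool_rot: [180.0, -0.0, 14.1]
wrist_force: [0.3, 0.5, -0.5]
grip_width: 0.0509
grasp_force: 0.0
at [481.1 -88.1 102.4] yaw 14.09 shift mm [-36.6  -8.5  99.9] turn -0.002 t 10.9 F [ 0.3  0.5 -0.5] grip 0.0509 0.0
(array([0.45867246, 0.35301357, 2.46271148]), np.float64(1674.9176470588236), {'top': np.float64(2058.0)})
```

```bash
P="python3 -m pendant"
$P '[[0.3,[-18,-4,15],0],[0.3,[-18,-4.5,20],0],[0.3,[0,0,25],0],[0.3,[0,0,25],0],[0.3,[0,0,10],0]]' >/dev/null
$P '[[0.3,[0,0,3],0],[0.3,[0,0,1.5],0],[0.3,[0,0,0],0]]' 
python3 -c "
from h import *
go(.4435,-.0888,.0025,14.2)"
```

```text
time: 11.95
tcp_pos: [0.4445, -0.0887, 0.003]
tool_rot: [179.9, -0.1, 14.0]
wrist_force: [-0.1, -0.2, -0.5]
grip_width: 0.0601
grasp_force: 0.0
at [444.5 -88.7   3. ] yaw 13.99 shift mm [-1.  -0.2  0.5] turn -0.004 t 11.95 F [-0.1 -0.2 -0.5] grip 0.0601 0.0
```

View pics/t3.png

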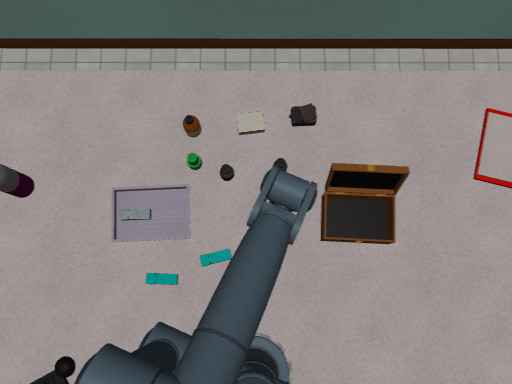

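Mailer A lies flat in the tray at (135,214), parallel to the tray's sides. Now I grasp mailer B.

```bash
P="python3 -m pendant"
$P '[[1,[0,0,0],0],[1,[0,0,0],0],[1,[0,0,0],0],[1,[0,0,0],0]]'
$P '[[1,[0,0,-15],0],[1,[0,0,-25],0],[1,[0,0,-30],-0.169],[1,[0,0,-30],-0.169],[1,[0,0,0],-0.169]]' >/dev/null
$P '[[1,[0,0,0],-0.169],[1,[0,0,0],-0.169],[1,[0,0,0],-0.169],[1,[0,0,0],-0.169],[1,[0,0,0],-0.169]]' 
$P '[[1,[0,0,0],0]]' >/dev/null
python3 -c "
from h import *
go(.4729,.256,.0075,91.5)"
```

```text
time: 12.45
tcp_pos: [0.4445, -0.0888, 0.003]
tool_rot: [180.0, -0.1, 14.0]
wrist_force: [-0.2, 0.7, 6.4]
grip_width: 0.0314
grasp_force: 60.1
time: 13.7
tcp_pos: [0.4437, -0.0883, 0.1028]
tool_rot: [180.0, 0.0, 91.8]
wrist_force: [-0.4, -0.5, -0.8]
grip_width: 0.0314
grasp_force: 59.5
at [443.7 -88.4 102.7] yaw 91.32 shift mm [343.6  37.1  95.2] turn -0.003 t 13.82 F [ 0.6 -0.5 -0.4] grip 0.0318 59.5
```

```bash
P="python3 -m pendant"
$P '[[1,[20,3.7,0],0],[1,[38,3.7,0],0],[1,[38,3.7,0],0],[1,[38,3.7,0],0],[1,[38,3.7,0],0]]' >/dev/null
$P '[[1,[38,3.7,0],0],[1,[38,3.7,0],0],[1,[38,3.7,0],0],[1,[38,3.7,0],0],[1,[20,3.7,0],0]]' >/dev/null
$P '[[1,[0,0,25],0],[1,[0,0,25],0],[1,[0,0,20],0],[1,[0,0,12],0],[1,[0,0,0],0]]' 
python3 -c "
from h import *
go(.4729,.256,.0075,91.5)"
```

```text
time: 15.7
tcp_pos: [0.4718, 0.2559, 0.0197]
tool_rot: [-179.9, 0.0, 91.4]
wrist_force: [-0.2, 0.9, -0.1]
grip_width: 0.0313
grasp_force: 59.6
at [471.8 255.9  19.7] yaw 91.37 shift mm [ 0.1  1.1 12.2] turn -0.002 t 15.7 F [-0.2  0.9 -0.1] grip 0.0313 59.6
```

```bash
P="python3 -m pendant"
$P '[[1,[0,1,6],0],[1,[0,0,3.5],0],[1,[0,0,2],0],[1,[0,0,1],0],[1,[0,0,0],0]]'
```

```text
time: 16.32
tcp_pos: [0.4732, 0.2564, 0.0078]
tool_rot: [180.0, -0.0, 91.4]
wrist_force: [-0.1, -0.1, -2.0]
grip_width: 0.0317
grasp_force: 59.6
```

```bash
P="python3 -m pendant"
$P '[[1,[0,0,0.8],0],[1,[0,0,0],0]]'
$P '[[0.45,[0,0,0],0],[0.4,[0,0,0],0],[0.4,[0,0,0],0],[0.4,[0,0,-10],0],[0.4,[0,0,-25],0]]' 
$P '[[0.3,[0,0,-40],0.18],[0.3,[0,0,-40],0.18],[0.3,[0,0,-40],0.18],[0.3,[0,0,0],0.18],[0.3,[0,0,0],0.18]]' >/dev/null
$P '[[0.3,[0,0,0],0.18],[0.3,[0,0,0],0.18],[0.3,[0,0,0],0.18],[0.3,[0,0,0],0.18],[0.3,[0,0,0],0]]'
python3 -c "
from h import *
go(.601,.081,.037,-1.6)
snap('top','t4.png');snap('scene','s4.png')"
```

```text
time: 16.58
tcp_pos: [0.4733, 0.2564, 0.007]
tool_rot: [180.0, -0.0, 91.4]
wrist_force: [-0.2, 0.5, -0.4]
grip_width: 0.032
grasp_force: 59.7
time: 17.2
tcp_pos: [0.4723, 0.2561, 0.0418]
tool_rot: [-179.9, 0.0, 91.4]
wrist_force: [0.3, 0.2, 0.1]
grip_width: 0.0518
grasp_force: 0.0
time: 18.45
tcp_pos: [0.4733, 0.2564, 0.1627]
tool_rot: [-180.0, -0.0, -1.3]
wrist_force: [-0.1, -0.1, -0.9]
grip_width: 0.0595
grasp_force: 0.0
at [473.3 256.4 162.7] yaw -1.26 shift mm [131.5 172.6 125.7] turn 0.006 t 18.45 F [-0.1 -0.1 -0.9] grip 0.0595 0.0
```

View pics/s4.png

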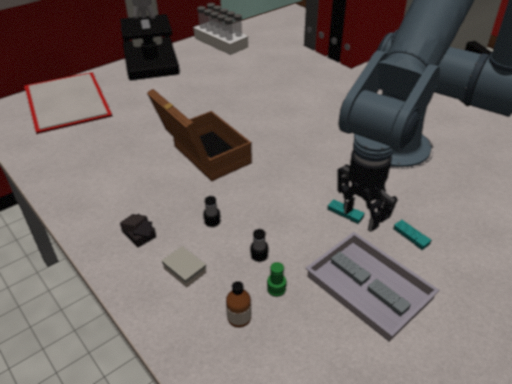

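```bash
P="python3 -m pendant"
$P '[[0.3,[15,19,0],0],[0.3,[28,37,0],0],[0.3,[28,37,0],0],[0.3,[28,37,0],0],[0.3,[22,29,0],0]]' >/dev/null
$P '[[0.3,[10.5,13.6,0],0],[0.3,[0,0,25],0],[0.3,[0,0,25],0],[0.3,[0,0,0],0]]'
python3 -c "
from h import *
go(.601,.081,.040,-1.6)
from fit import *
d=snap('top'); 
s=snap('scene');print(fit('e',[.601,.081],{'scene':s['img']}), fit('e',[.620,-.0843],{'scene':s['img'],'top':d['img']}))"
```

```text
time: 19.68
tcp_pos: [0.5984, 0.0813, 0.1097]
tool_rot: [-180.0, 0.3, -1.3]
wrist_force: [-0.4, 0.3, -0.7]
grip_width: 0.0599
grasp_force: 0.0
at [598.4  81.3 109.7] yaw -1.3 shift mm [ 2.6  0.3 69.7] turn 0.005 t 19.68 F [-0.4  0.3 -0.7] grip 0.0599 0.0
(array([0.59988912, 0.0802221 ]), np.float64(213.10588235294117), {'scene': np.float64(550.0)}) (array([ 0.62033798, -0.08416956]), np.float64(107.74117647058823), {'scene': np.float64(384.0), 'top': np.float64(181.0)})
```

```bash
P="python3 -m pendant"
$P '[[0.3,[2,0,22],0],[0.3,[0,0,22],0],[0.3,[0,0,16],0],[0.3,[0,0,9],0],[0.3,[0,0,0],0]]'
$P '[[0.55,[0,0,0],0],[0.8,[0,0,0],0],[1,[0,0,0],0],[1,[0,0,0],0]]'
python3 -c "
from h import *
go(.601,.081,.040,-1.6)"
```

```text
time: 20.4
tcp_pos: [0.6022, 0.0806, 0.0423]
tool_rot: [-180.0, 0.1, -1.4]
wrist_force: [-0.3, -0.8, -0.1]
grip_width: 0.0599
grasp_force: 0.0
time: 20.9
tcp_pos: [0.6035, 0.0805, 0.0441]
tool_rot: [180.0, -0.1, -1.4]
wrist_force: [0.1, -1.1, 5.3]
grip_width: 0.0286
grasp_force: 59.3
at [603.5  80.5  44.1] yaw -1.39 shift mm [-2.5 -0.4  4.1] turn 0.004 t 20.9 F [ 0.1 -1.1  5.3] grip 0.0286 59.3
```

```bash
P="python3 -m pendant"
$P '[[1,[0,0,-8],0],[1,[0,0,-20],0],[1,[0,0,-30],0],[1,[0,0,-35],0],[1,[0,0,-30],0]]'
$P '[[1,[-20,0,0],0],[1,[-35,0,0],0],[1,[-40,0,0],0],[1,[-40,0,0],0],[1,[-25,0,0],0]]'
python3 -c "
from h import *
go(.4342,-.359,.048,-1.6)"
```

```text
time: 21.52
tcp_pos: [0.6027, 0.0807, 0.1685]
tool_rot: [-180.0, -0.1, -1.4]
wrist_force: [0.3, 0.9, -1.7]
grip_width: 0.0286
grasp_force: 59.2
time: 22.15
tcp_pos: [0.4408, 0.0847, 0.1665]
tool_rot: [-180.0, -0.0, -1.4]
wrist_force: [0.4, 0.1, -1.1]
grip_width: 0.0285
grasp_force: 59.2
at [440.8  84.7 166.5] yaw -1.37 shift mm [  4.  443.7 118.5] turn 0.004 t 22.15 F [ 0.4  0.1 -1.1] grip 0.0285 59.2
```

```bash
P="python3 -m pendant"
$P '[[1,[0,20,0],0],[1,[0,30,0],0],[1,[0,36,0],0],[1,[0,36,0],0],[1,[0,36,0],0]]' >/dev/null
$P '[[1,[1,36,0],0],[1,[1,36,0],0],[1,[1,36,0],0],[1,[1,36,0],0],[1,[0,36,0],0]]' >/dev/null
$P '[[1,[0,36,0],0],[1,[0,36,0],0],[1,[0,20,0],0],[1,[0,13.5,0],0],[1,[0,0,0],0]]'
python3 -c "
from h import *
go(.4342,-.359,.048,-1.6)
snap('scene','s5.png')"
```

```text
time: 24.02
tcp_pos: [0.4359, -0.359, 0.1661]
tool_rot: [-180.0, -0.0, -1.4]
wrist_force: [0.6, -0.5, -1.1]
grip_width: 0.0288
grasp_force: 59.4
at [ 435.9 -359.   166.1] yaw -1.41 shift mm [ -1.7  -0.  118.1] turn 0.003 t 24.02 F [ 0.6 -0.5 -1.1] grip 0.0288 59.4
```

View pics/s5.png

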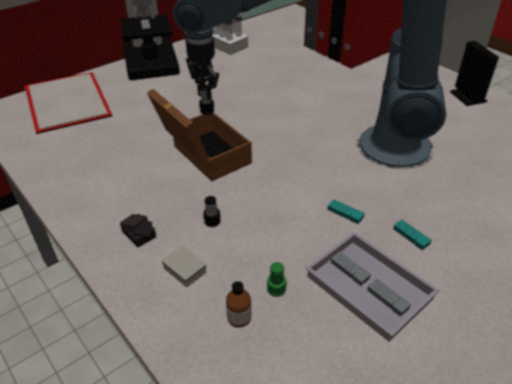

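The eyepiece hangs upright above the case at (206,105). Now I lower it.

```bash
P="python3 -m pendant"
$P '[[1,[-1,0,20],0],[1,[0,0,30],0],[1,[0,0,30],0],[1,[0,0,20],0],[1,[0,0,8],0]]'
$P '[[1,[0,0,4],0],[1,[0,0,1.5],0],[1,[0,0,1],0],[1,[0,0,0],0]]'
```

```text
time: 24.7
tcp_pos: [0.4346, -0.3579, 0.0569]
tool_rot: [-179.9, 0.1, -1.3]
wrist_force: [0.1, 0.4, -1.0]
grip_width: 0.0284
grasp_force: 59.4
time: 25.2
tcp_pos: [0.435, -0.3593, 0.052]
tool_rot: [180.0, -0.0, -1.4]
wrist_force: [-0.1, -0.5, -0.2]
grip_width: 0.0285
grasp_force: 59.4
```

```bash
P="python3 -m pendant"
$P '[[1,[0,0,1.5],0],[1,[0,0,0],0],[1,[0,0,1],0],[1,[0,0,0],0]]'
```

```text
time: 25.7
tcp_pos: [0.435, -0.3593, 0.0501]
tool_rot: [180.0, 0.0, -1.4]
wrist_force: [-2.7, 2.5, 6.6]
grip_width: 0.0287
grasp_force: 60.2
```

```bash
P="python3 -m pendant"
$P '[[0.6,[0,0,0],0],[0.5,[0,0,0],0],[0.45,[0,0,0],0],[0.45,[0,0,-5],0],[0.45,[0,0,-20],0]]'
$P '[[0.45,[0,0,-35],0],[0.45,[0,0,-40],0],[0.45,[0,-10,-20],0],[0.45,[0,-30,0],0],[0.45,[0,-40,0],0]]' >/dev/null
$P '[[0.3,[0,-45,0],0],[0.3,[0,-45,0],0],[0.3,[0,-45,0],0],[0.3,[0,-40,0],0],[0.3,[0,-20,0],0]]' >/dev/null
$P '[[0.3,[20,0,0],0],[0.3,[40,0,0],0],[0.3,[50,0,0],0],[0.3,[45,0,0],0],[0.3,[20,0,0],0]]' >/dev/null
$P '[[0.3,[10,0,0],0],[0.3,[0,0,0],0]]'
python3 -c "
from h import *
go(.620,-.0843,.041,-1.6)
snap('scene','s6.png')"
```

```text
time: 26.32
tcp_pos: [0.4342, -0.3582, 0.0737]
tool_rot: [-179.9, 0.1, -1.4]
wrist_force: [-0.6, -0.0, -0.4]
grip_width: 0.047
grasp_force: 0.0
time: 28.45
tcp_pos: [0.6266, -0.0886, 0.1697]
tool_rot: [180.0, -0.0, -1.4]
wrist_force: [-0.2, 0.1, 0.4]
grip_width: 0.0598
grasp_force: 0.0
at [626.6 -88.6 169.7] yaw -1.38 shift mm [ -6.7  -4.1 128.7] turn 0.004 t 28.45 F [-0.2  0.1  0.4] grip 0.0598 0.0
```

```bash
python3 - <<'E'
from h import *
im=cv2.imread('pics/s6.png'); cv2.imwrite('pics/crop6.png',cv2.resize(im[60:260,130:330],None,fx=3,fy=3,interpolation=cv2.INTER_CUBIC))
E
```

```text
(no output)
```

View pics/crop6.png

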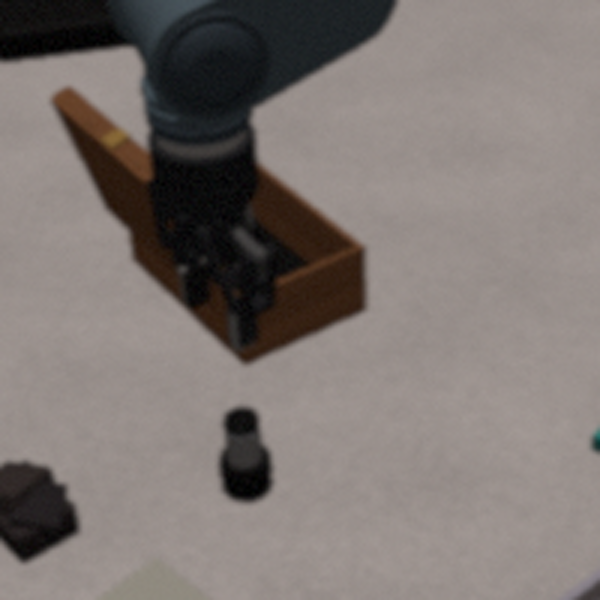

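The gripper is above eyepiece B, at crop (245,455), and hides the case's interior. Now I descend to grasp it.

```bash
P="python3 -m pendant"
$P '[[0.3,[-3,-2,20],0],[0.3,[-3,-2,25],0],[0.3,[0,0,0],0]]'
python3 -c "
from h import *
go(.620,-.0843,.041,-1.6)"
```

```text
time: 28.88
tcp_pos: [0.6175, -0.0834, 0.1204]
tool_rot: [-179.9, 0.4, -1.4]
wrist_force: [-0.6, -0.7, 0.0]
grip_width: 0.0602
grasp_force: 0.0
at [617.5 -83.4 120.4] yaw -1.39 shift mm [ 2.6  0.8 79.4] turn 0.004 t 28.88 F [-0.6 -0.7  0. ] grip 0.0602 0.0
```

```bash
P="python3 -m pendant"
$P '[[0.3,[0,0,22],0],[0.3,[0,0,25],0],[0.3,[0,0,20],0],[0.3,[0,0,9],0],[0.3,[0,0,0],0]]'
$P '[[0.55,[0,0,1.5],0],[0.8,[0,0,0],0],[1,[0,0,0],0],[1,[0,0,0],0]]'
python3 -c "
from h import *
go(.620,-.0843,.041,-1.6)"
```

```text
time: 29.5
tcp_pos: [0.6203, -0.0843, 0.0476]
tool_rot: [-180.0, 0.0, -1.4]
wrist_force: [0.1, -0.2, 0.3]
grip_width: 0.0598
grasp_force: 0.0
time: 30.0
tcp_pos: [0.6214, -0.0847, 0.0475]
tool_rot: [180.0, -0.1, -1.4]
wrist_force: [0.4, -0.2, 4.7]
grip_width: 0.0283
grasp_force: 59.4
at [621.4 -84.7  47.5] yaw -1.38 shift mm [-1.4 -0.4  6.5] turn 0.004 t 30.0 F [ 0.4 -0.2  4.7] grip 0.0283 59.4
```

```bash
P="python3 -m pendant"
$P '[[1,[0,0,-8],0],[1,[0,0,-20],0],[1,[0,0,-30],0],[1,[0,0,-35],0],[1,[0,0,-30],0]]' >/dev/null
$P '[[1,[-20,0,0],0],[1,[-40,0,0],0],[1,[-45,0,0],0],[1,[-40,0,0],0],[1,[-25,0,0],0]]' >/dev/null
$P '[[1,[-8,20,0],0],[1,[0,36,0],0],[1,[0,36,0],0],[1,[0,36,0],0],[1,[0,36,0],0]]' >/dev/null
$P '[[1,[0,15,0],0],[1,[0,0,0],0],[1,[0,0,0],0]]'
python3 -c "
from h import *
go(.4368,-.269,.053,-1.6)"
```

```text
time: 32.25
tcp_pos: [0.4382, -0.2579, 0.1695]
tool_rot: [-180.0, 0.0, -1.3]
wrist_force: [-0.2, 0.7, -1.5]
grip_width: 0.0281
grasp_force: 59.4
at [ 438.2 -257.9  169.5] yaw -1.34 shift mm [ -1.2  11.1 116.5] turn 0.005 t 32.25 F [-0.2  0.7 -1.5] grip 0.0281 59.4
```

```bash
P="python3 -m pendant"
$P '[[1,[-1,11,0],0],[1,[0,0,20],0],[1,[0,0,30],0],[1,[0,0,30],0],[1,[0,0,20],0]]' >/dev/null
$P '[[1,[0,0,10],0],[1,[0,0,3],0],[1,[0,0,1],0],[1,[0,0,0],0]]'
```

```text
time: 33.38
tcp_pos: [0.4375, -0.2704, 0.0563]
tool_rot: [179.9, -0.1, -1.4]
wrist_force: [-0.5, 0.1, -1.7]
grip_width: 0.0281
grasp_force: 59.4
```

```bash
P="python3 -m pendant"
$P '[[1,[0,0,1.5],0],[1,[0,0,0],0],[1,[0,0,1],0],[1,[0,0,0],0]]'
```

```text
time: 33.88
tcp_pos: [0.4372, -0.2702, 0.0535]
tool_rot: [180.0, -0.0, -1.4]
wrist_force: [-1.6, 1.4, 4.9]
grip_width: 0.0284
grasp_force: 60.2
```

```bash
P="python3 -m pendant"
$P '[[0.6,[0,0,0],0],[0.5,[0,0,0],0],[0.45,[0,0,0],0],[0.45,[0,0,-5],0],[0.45,[0,0,-20],0]]'
$P '[[0.45,[0,0,-40],0],[0.6,[0,0,-45],0],[1,[0,0,-50],0],[1,[0,0,-50],0],[1,[0,-30,-15],0]]' >/dev/null
$P '[[1,[0,-50,0],0],[1,[0,-50,0],0],[1,[0,-50,0],0],[1,[0,-50,0],0],[1,[0,-10,0],0]]'
python3 - <<'E'
from h import *
t=snap('top','t7.png');s=snap('scene','s7.png')
im=np.hstack([cv2.resize(t['img'][150:255,310:420],(400,382),interpolation=cv2.INTER_CUBIC),cv2.resize(s['img'][80:185,145:255],(400,382),interpolation=cv2.INTER_CUBIC)])
cv2.imwrite('pics/c7.png',im)
go(.65,-.316,.28)
a=np.linspace(0,6.28,1)
for x,y in((.4342,-.359),(.4368,-.269)): print([w2px(n,[x,y,.082]).round() for n in('top','scene')])
E
```

```text
time: 34.5
tcp_pos: [0.4362, -0.2693, 0.0774]
tool_rot: [-179.9, 0.1, -1.4]
wrist_force: [-0.4, 0.2, -0.3]
grip_width: 0.047
grasp_force: 0.0
time: 35.75
tcp_pos: [0.4426, -0.0278, 0.2783]
tool_rot: [180.0, -0.0, -1.2]
wrist_force: [-0.5, -0.3, 0.4]
grip_width: -0.0002
grasp_force: 0.0
at [442.8 -29.4 278.3] yaw -1.28 shift mm [213.6 281.9  -1.7] turn None t 35.85 F [-0.4 -0.5  0.5] grip 0.0001 0.0
[array([375., 224.]), array([207., 122.])]
[array([344., 223.]), array([225., 136.])]
```

View pics/c7.png

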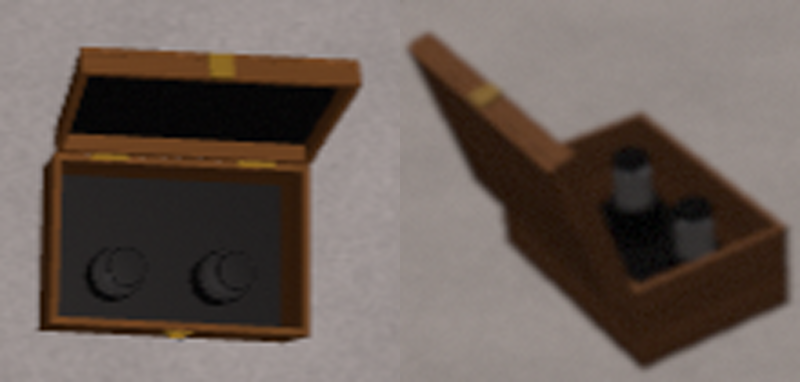

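Both eyepieces stand upright in the case, in the left crop at (117,272) and (222,275), clear of the lid's sweep. Next I go behind the lid with the fingers shut.

```bash
P="python3 -m pendant"
$P '[[1,[30,0,0],0],[1,[50,0,0],0],[1,[55,0,0],0],[1,[50,20,0],0],[1,[28,40,0],0]]' >/dev/null
$P '[[1,[0,50,0],0],[1,[0,50,0],0],[1,[0,50,0],0],[1,[0,45,0],0],[1,[0,27,0],0]]' >/dev/null
$P '[[1,[0,0,30],0],[1,[0,0,40],0],[1,[0,0,21],0],[1,[0,0,0],0]]'
python3 - <<'E'
from h import *
go(.62,-.316,.187)
H=np.array([.5224,.0755]); r=.115
for a in (1.8,1.7,1.6,1.5,1.4,1.3,1.2,1.1,1.,.9,.8,.7,.6,.5,.4,.3,.2,.1,0.):
    p=H+[-r*np.cos(a)+.022*np.sin(a)+.011, r*np.sin(a)+.022*np.cos(a)]; print(a,(p*1000).round(1))
E
```

```text
time: 37.6
tcp_pos: [0.648, -0.3167, 0.1848]
tool_rot: [-179.9, 0.2, -1.4]
wrist_force: [-0.1, 0.0, 0.1]
grip_width: 0.0002
grasp_force: 0.0
at [ 648.  -316.7  184.8] yaw -1.39 shift mm [-28.    0.   -2.2] turn None t 37.6 F [-0.1  0.   0.1] grip 0.0002 0.0
1.8 [581.  182.5]
1.7 [570.  186.7]
1.6 [558.7 189.8]
1.5 [547.2 191.8]
1.4 [535.5 192.6]
1.3 [523.8 192.2]
1.2 [512.2 190.7]
1.1 [500.8 188. ]
1.0 [489.8 184.2]
0.9 [479.1 179.3]
0.8 [469.1 173.3]
0.7 [459.6 166.4]
0.6 [450.9 158.6]
0.5 [443.  149.9]
0.4 [436.  140.5]
0.3 [430.  130.5]
0.2 [425.1 119.9]
0.1 [421.2 108.9]
0.0 [418.4  97.5]
```

```bash
P="python3 -m pendant"
$P '[[1,[-25,0,0],0],[1,[-25,0,0],0],[1,[-18,0,0],0],[1,[-11,0,-2],0],[1,[-11,0,-2],0]]'
$P '[[1,[-11.5,0,-2],0],[1,[-11.5,0,-1],0],[1,[-11.5,0,0],0],[1,[0,0,0],0]]'
python3 -c "
from h import *
go(.5238,-.316,.1922)"
```

```text
time: 38.22
tcp_pos: [0.5598, -0.3156, 0.1934]
tool_rot: [179.9, -0.2, -1.4]
wrist_force: [3.2, 0.4, 3.1]
grip_width: 0.0001
grasp_force: 1.5
time: 38.72
tcp_pos: [0.5229, -0.3139, 0.1931]
tool_rot: [-180.0, 0.2, -1.4]
wrist_force: [-0.3, -0.7, -0.2]
grip_width: 0.0001
grasp_force: 0.0
at [ 522.9 -313.9  193.1] yaw -1.42 shift mm [1.  2.  0.9] turn None t 38.73 F [-0.3 -0.7 -0.2] grip 0.0001 0.0
```

```bash
P="python3 -m pendant"
$P '[[1,[-11.6,0,1.5],0],[1,[-11.4,0,2.7],0],[1,[-11,0,3.8],0],[1,[-10.6,0,4.9],0],[1,[-10,0,6],0]]'
$P '[[1,[-9.5,0,6.9],0],[1,[-8.7,0,7.8],0],[1,[-8,0,8.7],0],[1,[-7,0,9.4],0]]'
python3 -c "
from h import *
go(.436,-.316,.1405)
snap('scene','s8.png')
im=cv2.imread('pics/s8.png');cv2.imwrite('pics/c8.png',cv2.resize(im[40:200,120:280],None,fx=3,fy=3))"
```

```text
time: 39.35
tcp_pos: [0.469, -0.3128, 0.1749]
tool_rot: [180.0, 0.0, -1.4]
wrist_force: [1.4, 1.4, 1.8]
grip_width: 0.0001
grasp_force: 1.1
time: 39.85
tcp_pos: [0.436, -0.3121, 0.1416]
tool_rot: [180.0, 0.0, -1.4]
wrist_force: [-0.5, 0.8, 2.9]
grip_width: 0.0
grasp_force: 1.0
at [ 436.  -312.1  141.6] yaw -1.38 shift mm [0.1 3.9 1.1] turn None t 39.85 F [-0.5  0.8  2.9] grip 0.0 1.0
```

View pics/c8.png

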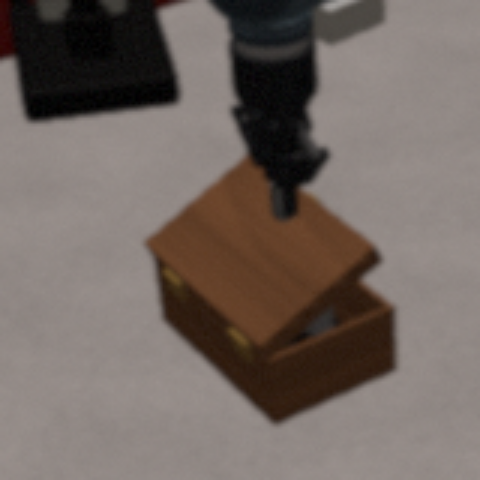

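The lid is closing smoothly under the fingertip at crop (285,215). I'll finish it slowly.

```bash
P="python3 -m pendant"
$P '[[1,[-5,0,9],0],[1,[-4.5,0,9],0],[1,[-3,0,7],0],[1,[-2,0,6],0],[1,[-2,0,6],0]]'
$P '[[1,[-1,0,4],0],[1,[-1,0,2],0],[1,[0,0,0],0]]'
```

```text
time: 40.52
tcp_pos: [0.4201, -0.3115, 0.1048]
tool_rot: [-180.0, 0.0, -1.4]
wrist_force: [0.9, 0.1, 0.8]
grip_width: -0.0001
grasp_force: 0.7
time: 40.9
tcp_pos: [0.4181, -0.3114, 0.0991]
tool_rot: [-180.0, 0.0, -1.4]
wrist_force: [0.2, -0.0, 0.4]
grip_width: 0.0001
grasp_force: 0.0
```

```bash
P="python3 -m pendant"
$P '[[1,[0,0,1.5],0],[1,[0,0,1],0],[1,[0,0,0],0]]'
$P '[[1,[0,0,1],0],[1,[0,0,0],0]]'
```

```text
time: 41.28
tcp_pos: [0.4182, -0.3116, 0.0975]
tool_rot: [-180.0, 0.0, -1.4]
wrist_force: [-2.0, 2.0, 6.3]
grip_width: -0.0001
grasp_force: 2.9
time: 41.52
tcp_pos: [0.4182, -0.3116, 0.0974]
tool_rot: [-180.0, 0.1, -1.4]
wrist_force: [-5.7, 5.3, 12.3]
grip_width: 0.0002
grasp_force: 6.3
```

The lid is firmly seated: the tip stands at 97.4 mm, against an expected 97.5 mm when shut. I'll lift away and check.

```bash
P="python3 -m pendant"
$P '[[1,[0,0,1],0],[1,[0,0,-3],0],[1,[0,0,-15],0],[1,[0,0,-40],0],[1,[0,-20,-50],0]]'
$P '[[1,[0,-50,-30],0],[1,[0,-50,0],0],[1,[0,-50,0],0],[1,[0,-50,0],0],[1,[0,-20,0],0]]' >/dev/null
$P '[[1,[0,0,0],0],[1,[0,0,0],0]]'
python3 - <<'E'
from h import *
t=snap('top','t9.png');s=snap('scene','s9.png')
im=np.hstack([cv2.resize(t['img'][140:260,310:420],(367,400),interpolation=cv2.INTER_CUBIC),cv2.resize(s['img'][80:340,140:440],(433,400),interpolation=cv2.INTER_CUBIC)])
cv2.imwrite('pics/c9.png',im)
E
```

```text
time: 42.15
tcp_pos: [0.4182, -0.2916, 0.2038]
tool_rot: [-179.9, 0.1, -1.5]
wrist_force: [0.1, -0.2, 1.1]
grip_width: -0.0001
grasp_force: 0.0
time: 43.02
tcp_pos: [0.4241, -0.0722, 0.2332]
tool_rot: [180.0, -0.0, -1.4]
wrist_force: [0.5, 0.2, 0.1]
grip_width: 0.0001
grasp_force: 0.0
```

View pics/c9.png

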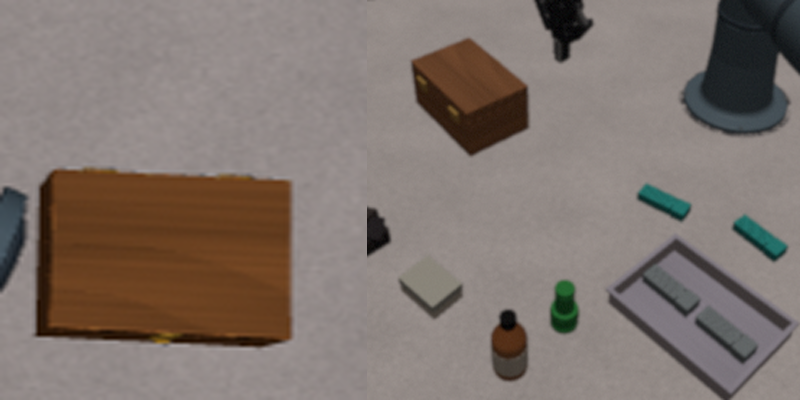

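The lid is shut flush. Both mailers lie flat in the tray, at (672,288) and (727,332). The bystanders are unmoved and the arm is clear, so I'm handing in.

```bash
python3 -c "
from station import robot
print(robot.finish_job())"
```

```text
the job is handed in; nothing more can be done
None
```

The job is handed in: both mailers lie flat in the tray, both eyepieces were upright in the case just before I shut the lid, and the bottle, carton and rock look unmoved; no verdict came back.

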